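# Load the centrifuge rotor in balance

### The arm

A 6-joint arm with a two-finger parallel gripper is mounted at the origin on the work surface. World frame = base frame: x ahead of the robot, y to its left, z up, the work surface at z = 0. Lengths are in m, angles in rad, forces in N, time in s.
With the tool pointing down it reaches from about 0.275 to 0.825 m from the base axis. Payload 4.9 kg.
Tool frame: the origin (TCP) lies midway between the tips of the shut fingers; the grasp point (between the pads) lies 19 mm behind it (grip_point_offset is the distance from the TCP to the grasp point, in m); z points along the fingers, x is the direction in which the jaws open and shut, and the axes are right-handed (so a half turn about z gives the same grasp; the last joint's range is limited). The gripper opens to 85 mm and grips with 20 to 120 N. Pads are 22 mm wide; open, the fingers measure 114 mm over their backs; the gripper's body (76 mm by 85 mm) begins 54 mm behind the grasp point. The pads swing forward as they close: fully open they stand 13 mm farther back than shut.
Start: joints at [1.003, 0.326, -0.193, 1.052, 0, 1.437], TCP at [0.231, 0.499, 0.231] pointing down, gripper open.
Joint ranges: [-2.65, 2.65], [-0.97, 1.79], [-1.3, 1.35], [-1.93, 2.1], [-1.47, 1.37], [-3.14, 3.14]. Speed limits (rad/s): [2.57, 2.57, 3.14, 3.14, 3.14, 3.14].

### API

Orientations are given as a rotation vector (axis times angle).
In Python, from cell import * gives the robot as it stands. Calls block until the motion is done:
- movep(position, orientation): joint-space move of the TCP to a pose.
- move_l(position, velocity=0.15, rot=None, until_force=None): straight line of the TCP; rot=None keeps the orientation; velocity is the mean speed in m/s. With until_force (N) it stops when the force on the tool has changed by that much, and returns True; else False.
- set_joints(angles): joint-space move.
- let_go() and grab(newtons=None): open the fingers fully, or close them until they stop; newtons is the grip in N (None keeps the last).
- sleep(seconds).
- ik(position, orientation): joint angles nearest the present ones, or None.
- get_state(): the state.
- grab_frame(name): name is "scene" or "top" or "wrist"; returns a dict with "img" (384x512x3 uint8, red, green, blue), "fx", "fy", "cx", "cy" (pixels), "cam_to_world" (4x4, takes a point from camera to world coordinates); the wrist camera has in their place "T_tool_cam" (4x4, takes a point from camera to tool coordinates, whose origin is the TCP and whose axes are the tool frame's). Camera axes: x right, y down, z forward; pixel columns grow to the right and rows downward; lengths in m; the calibration is good to about 2 mm. A picture is of the moment at which its call begins: read the wrist's pose just before it. There is no depth.
A pose or a line that the arm cannot do raises MotionError and nothing moves.
- sign_off(): hands the job in, once; it reports no verdict.
Trained networks look in the newest picture that a camera, given by its name, has taken for a name from the list of things; names that differ only in an ending like _2 or _b are one class to them, and where a whole thing is asked for, a point or a joint stands for the part that bears it (a point fixed in the world has none). Each returns a list of dicts, best first, with "score" (0 to 1); they miss things now and then, are a little off and sometimes report something else, mostly with a low value. They report only what shows in the picture. A call takes as long as a camera call. They do not tell look-alikes from the thing itself.
- spot_in(camera, name): "centre" ([column, row] in pixels, amid what is visible of it).
- silhouettes(camera, name): "mask" (384x512 bool, what is visible of it) and "centre" ([column, row] in pixels, amid what is visible of it).
- tip_of(camera, name): "centre" ([column, row] in pixels: a listed point, or the origin of a listed thing).
The state is a dict: "clock": time; "q": joint angles; "joint_velocities": joint speeds; "tau": joint torques, N m; "position": TCP position; "eef_rot": TCP orientation; "contact_force": force on the tool from outside, world axes, zero at the start; "wrist_torque": the same for the moment, N m; "finger_gap": opening from 0.0 (shut) to 1.0 (fully open).
Only numpy, scipy, OpenCV 4.12 (cv2) and the standard library are available. Lean on these libraries where they do the work, as an engineer would, in place of code of your own. Each camera call takes 0.05 s, during which the arm holds its last target. There are 200 camera calls.

### The job

Finish loading the centrifuge rotor on its stand so that it is balanced: put the four closed tubes and bottles that stand about the bench into the four empty buckets, each directly opposite its own kind (the tall tube opposite the tall one already loaded, the slim one opposite the slim one, the two narrow-necked bottles opposite each other). Set each down gently onto the floor of its bucket without dropping it, and let go. Leave the two open tubes standing where they are, and do not disturb the tubes already in the rotor.

Things in the scene. Friction and masses are not known exactly. Their poses are not given: they have to be found in the camera images.
- rotor: Six-bucket swing-out rotor on its stand, fixed, 216 mm across; origin on the bench under its axis. Open upright buckets, centres 80 mm from the axis, at 0, 60, .. 300 deg from its own x axis; opposite ones 160 mm apart. Bucket: rim 85 mm above the bench, 45 mm wide inside (51 outside), tapering to 35 mm at its flat floor, 30 mm above the bench. Hub knob to 104 mm. Two are filled, four empty.
- tall_mate: Already in a bucket of the rotor, standing on its floor (top 146 mm above the bench): closed 50 mL tube, 116 mm tall; origin at centre of underside, z up. Translucent body 29 mm across (foot 22 mm) up to 102 mm, then a flat-topped white screw cap 36 mm across, 102 to 116 mm: grip it there. 60 g.
- slim_mate: Already in another bucket, two places from tall_mate, standing on its floor (top 126 mm above the bench): closed slim tube, 96 mm tall; origin at centre of underside, z up. Translucent body 26 mm across (foot 19 mm) up to 78 mm, then a white stopper with a domed top, 28 mm across, 78 to 96 mm (straight sides up to 90): grip it there. 35 g.
- tall_tube: Loose on the bench: closed 50 mL tube, 116 mm tall; origin at centre of underside, z up. Translucent body 29 mm across (foot 22 mm) up to 102 mm, then a flat-topped white screw cap 36 mm across, 102 to 116 mm: grip it there. 60 g.
- slim_tube: Loose on the bench: closed slim tube, 96 mm tall; origin at centre of underside, z up. Translucent body 26 mm across (foot 19 mm) up to 78 mm, then a white stopper with a domed top, 28 mm across, 78 to 96 mm (straight sides up to 90): grip it there. 35 g.
- bottle_a: Loose on the bench, one of two alike, interchangeable: closed narrow-necked bottle, 104 mm tall; origin at centre of underside, z up. Translucent body 29 mm across (foot 22 mm) up to 56 mm, shoulder to 68, neck 16 mm across, then a narrow white screw cap 22 mm across, 78 to 104 mm: grip it there. 50 g.
- bottle_b: Loose on the bench, one of two alike, interchangeable: closed narrow-necked bottle, 104 mm tall; origin at centre of underside, z up. Translucent body 29 mm across (foot 22 mm) up to 56 mm, shoulder to 68, neck 16 mm across, then a narrow white screw cap 22 mm across, 78 to 104 mm: grip it there. 50 g.
- open_tall: Standing on the bench, to be left there: an open tube without cap, an empty straight pipe 29 mm across and 112 mm tall with a 25 mm wide open mouth; origin at centre of underside, z up. 30 g.
- open_slim: Standing on the bench, to be left there: an open tube without stopper, an empty straight pipe 26 mm across and 90 mm tall with a 22 mm wide open mouth; origin at centre of underside, z up. 22 g.
Mind the look-alikes: they are no part of the job. Leave any green look-alike of the open_slim alone. Leave any pink look-alike of the tall_tube alone.

How it is judged:
By the outcome, as a careful person would: the job done as asked, in the order asked, and still so for the second after the job is handed in, with the robot touching nothing.
It also fails if it takes over 115 s, if anything falls off the work surface, if the arm or the gripper's body presses on something with over 40 N, if the wrist force passes 120 N, or if a joint passes its speed limit or range.

## Working session

There is one attempt and no reset: what is moved stays moved. The work goes in short steps, each a Python script; the robot and the scene stay as the last script left them, time stands still between calls to the robot, and variables do not carry over. Pictures are saved under pics/ and viewed, about 12 in all and at most 16, crops included, and the job is handed in when it is done.

```bash
mkdir -p pics; ls; python3 - <<'E'
from cell import *
import cv2,numpy as np
s=get_state();print(s['clock'],s['position'],s['eef_rot'],s['finger_gap'])
for c in ['scene','top']:
    f=grab_frame(c);cv2.imwrite(f'pics/{c}0.png',f['img'][:,:,::-1]);print(c,f['fx'],f['cx'],f['cy'],np.round(f['cam_to_world'],3).tolist())
    for n in ['rotor','tall_tube','slim_tube','bottle_a','open_tall','open_slim']:
        print(n,[(np.round(d['centre']).tolist(),round(d['score'],2)) for d in spot_in(c,n)],'O',[(np.round(d['centre']).tolist(),round(d['score'],2)) for d in tip_of(c,n)])
E
```

```text
pics
0.0 [0.23083451 0.49856849 0.23048909] [ 2.64680106e+00  1.69095722e+00 -2.46969592e-03] 0.9993782250547923
scene 366.3577274375968 253.8025696982862 188.9805532643419 [[-0.543, 0.434, -0.718, 1.213], [0.839, 0.271, -0.471, 0.472], [-0.01, -0.859, -0.512, 0.543], [0.0, 0.0, 0.0, 1.0]]
rotor [([303.0, 218.0], 0.91)] O [([302.0, 229.0], 0.79)]
tall_tube [([107.0, 173.0], 0.66), ([145.0, 162.0], 0.64)] O [([110.0, 189.0], 0.96), ([147.0, 184.0], 0.61)]
slim_tube [([168.0, 153.0], 0.81)] O [([171.0, 167.0], 0.72), ([226.0, 182.0], 0.39)]
bottle_a [([186.0, 186.0], 0.74), ([413.0, 237.0], 0.69)] O [([410.0, 254.0], 0.79), ([189.0, 202.0], 0.72), ([303.0, 232.0], 0.49)]
open_tall [([223.0, 162.0], 0.89)] O [([224.0, 182.0], 0.69)]
open_slim [([182.0, 166.0], 0.78), ([201.0, 172.0], 0.67)] O [([184.0, 182.0], 0.58), ([202.0, 184.0], 0.55)]
top 377.93707903337935 248.38964804320608 193.66664380555605 [[0.069, -0.975, 0.212, 0.317], [-0.998, -0.069, 0.01, 0.012], [0.005, -0.212, -0.977, 1.207], [0.0, 0.0, 0.0, 1.0]]
rotor [([199.0, 197.0], 0.74)] O [([202.0, 199.0], 0.83)]
tall_tube [([362.0, 190.0], 0.77), ([379.0, 165.0], 0.54)] O [([370.0, 172.0], 0.81), ([353.0, 197.0], 0.69)]
slim_tube [([363.0, 232.0], 0.57)] O [([356.0, 234.0], 0.72), ([357.0, 196.0], 0.6), ([199.0, 199.0], 0.22)]
bottle_a [([122.0, 208.0], 0.58), ([301.0, 188.0], 0.52)] O [([128.0, 209.0], 0.55), ([298.0, 193.0], 0.42)]
open_tall [([296.0, 233.0], 0.62)] O [([291.0, 237.0], 0.53)]
open_slim [([309.0, 209.0], 0.69)] O [([328.0, 214.0], 0.64), ([309.0, 213.0], 0.6), ([125.0, 212.0], 0.6)]
```

```bash
python3 - <<'E'
import cv2
a=cv2.imread('pics/scene0.png')[120:290,80:450];cv2.imwrite('pics/s1.png',cv2.resize(a,None,fx=2.1,fy=2.1,interpolation=3))
a=cv2.imread('pics/top0.png')[120:290,90:430];cv2.imwrite('pics/t1.png',cv2.resize(a,None,fx=2.3,fy=2.3,interpolation=3))
E
```

```text
(no output)
```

View pics/s1.png

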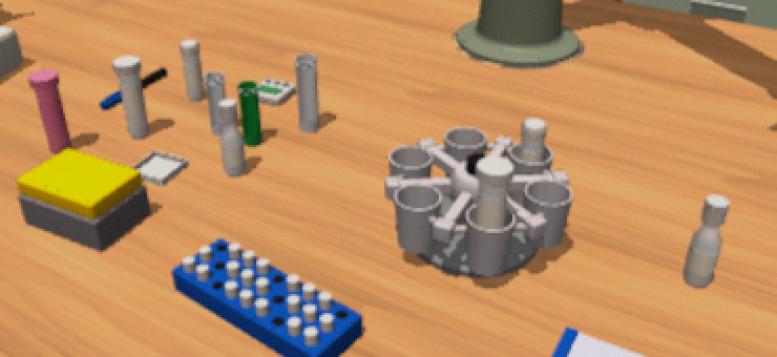

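View pics/t1.png

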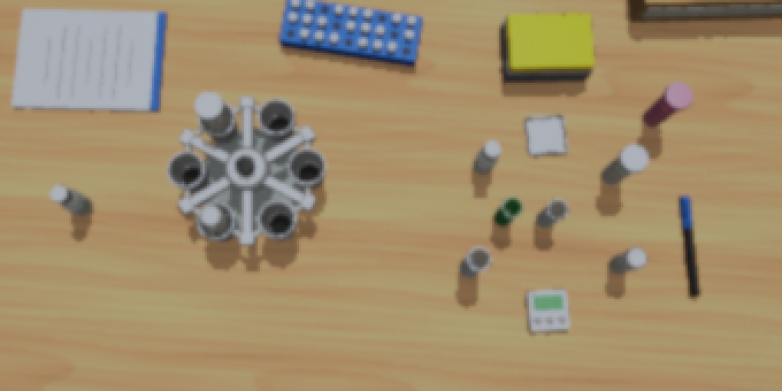

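Both views agree. In the scene crop the pink look-alike is at (50,110), the tall tube at (130,95), the slim tube at (190,70), bottles at (232,140) and (705,245), and the green one at (250,115). In the top crop, tall_mate is at (209,105), slim_mate at (211,216) and the hub at (246,166). The empty buckets are at (276,118), (305,167), (277,220) and (186,169).

```bash
cat > h.py <<'E'
from cell import *
import cv2,numpy as np
from scipy.spatial.transform import Rotation as R
def down(a):  # tool pointing down, jaw axis at world angle a
    return R.from_matrix(np.array([[np.cos(a),np.sin(a),0],[np.sin(a),-np.cos(a),0],[0,0,-1]]).T.T).as_rotvec()
def frame(c):
    s=get_state();f=grab_frame(c)
    if c=='wrist':
        T=np.eye(4);T[:3,:3]=R.from_rotvec(s['eef_rot']).as_matrix();T[:3,3]=s['position'];f['cam_to_world']=T@f['T_tool_cam']
    return f
def w(f,p,z):
    T=f['cam_to_world'];d=T[:3,:3]@[(p[0]-f['cx'])/f['fx'],(p[1]-f['cy'])/f['fy'],1];o=T[:3,3]
    return (o+d*(z-o[2])/d[2])[:2]
def px(f,P):
    T=f['cam_to_world'];c=T[:3,:3].T@(np.array(P)-T[:3,3]);return np.array([f['fx']*c[0]/c[2]+f['cx'],f['fy']*c[1]/c[2]+f['cy']])
def save(f,n): cv2.imwrite(f'pics/{n}.png',f['img'][:,:,::-1])
E
python3 - <<'E'
from h import *
f=frame('top')
for n,c,z in [('tall',(634,158),.116),('slim',(636,258),.096),('b1',(491,150),.104),('b2',(60,195),.104),('hub',(246,166),.104),('tm',(209,105),.146),('sm',(211,216),.126),('pink',(678,97),.116),('green',(511,208),.09),('os',(557,210),.09),('ot',(478,260),.112)]:
    print(n,w(f,(90+c[0]/2.3,120+c[1]/2.3),z).round(3))
g=frame('wrist');print(g['fx'],g['cx'],g['cy'],np.round(g['T_tool_cam'],3).tolist())
for a in (0,1,-1.57): print(a,ik([.36,-.26,.30],down(a)))
E
```

```text
tall [ 0.593 -0.323]
slim [ 0.467 -0.332]
b1 [ 0.594 -0.14 ]
b2 [0.495 0.412]
hub [0.55  0.177]
tm [0.617 0.225]
sm [0.478 0.211]
pink [ 0.68 -0.38]
green [ 0.522 -0.171]
os [ 0.523 -0.231]
ot [ 0.448 -0.128]
330.1440180083644 251.36357843060264 197.34470735363675 [[1.0, -0.001, 0.001, -0.001], [0.001, 0.966, 0.26, -0.066], [-0.001, -0.26, 0.966, -0.142], [0.0, 0.0, 0.0, 1.0]]
0 [-0.79199223  0.08688898 -0.31944333  1.16446401  0.          0.7788041 ]
1 [-0.79199223  0.08688898 -0.31944333  1.16446401  0.         -0.2211959 ]
-1.57 [-7.91992231e-01  8.68889786e-02 -3.19443334e-01  1.16446401e+00
  4.44089210e-16  2.34880410e+00]
```

```bash
python3 - <<'E'
from h import *
for n,P,things in [('r',[.52,.26,.29],['rotor','bottle_a','tall_tube','slim_tube']),('c',[.51,-.23,.27],['tall_tube','slim_tube','bottle_a','open_slim','open_tall'])]:
    movep(P,down(np.pi/2));sleep(.3)
    f=frame('wrist');save(f,'w_'+n);np.save(f'pics/T_{n}.npy',f['cam_to_world'])
    for t in things: print(t,[(np.round(d['centre'],1).tolist(),round(d['score'],2)) for d in spot_in('wrist',t)])
print(get_state()['clock'])
E
```

```text
rotor [([175.1, 192.4], 0.97)]
bottle_a [([386.1, 152.2], 0.62)]
tall_tube []
slim_tube []
tall_tube []
slim_tube [([153.3, 134.9], 0.63)]
bottle_a [([330.2, 246.0], 0.79)]
open_slim [([253.1, 189.7], 0.92), ([304.6, 187.1], 0.75), ([170.6, 253.7], 0.26)]
open_tall [([354.2, 114.5], 0.75), ([170.9, 251.5], 0.43)]
5.75
```

View pics/w_r.png

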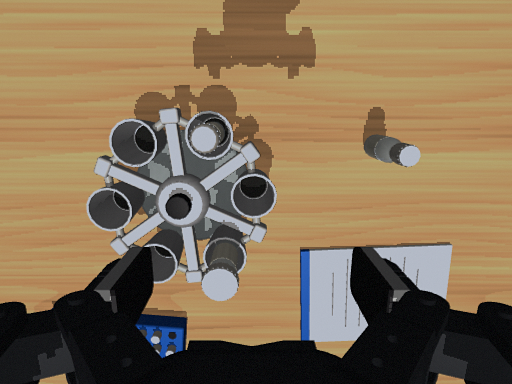

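View pics/w_c.png

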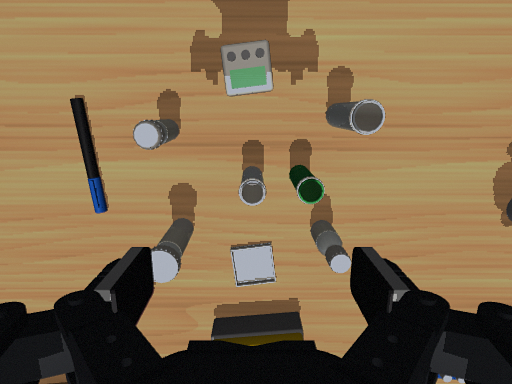

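In the rotor view, the rims are at (133,143), (209,135, slim_mate), (254,195), (225,256, tall_mate), (156,263) and (109,210), and the loose bottle cap is at (409,155). In the cluster view, the caps are tall (163,265), slim (148,135) and bottle (341,263). The open slim (253,191) and the green one (311,190) stand between them.

```bash
python3 - <<'E'
from h import *
from scipy.optimize import least_squares
f=grab_frame('wrist')
f['cam_to_world']=np.load('pics/T_r.npy')
P=np.array([w(f,p,.085) for p in [(254,195),(209,135),(133,143),(109,210),(156,263),(225,256)]])
order=np.arange(6)
print(P.round(4).tolist(),P.mean(0))
def m(v,s): a=v[2]+s*order*np.pi/3;return v[:2]+.08*np.c_[np.cos(a),np.sin(a)]
for s in (1,-1):
    r=least_squares(lambda v:(m(v,s)-P).ravel(),[*P.mean(0),np.arctan2(*(P[0]-P.mean(0))[::-1])]);print(s,r.cost,r.x,(m(r.x,s)-P).round(4).tolist())
print('hub',w(f,(179,204),.104))
print('b2',w(f,(409,155),.104),'sm',w(f,(206,137),.126),'tm',w(f,(220,282),.146))
f['cam_to_world']=np.load('pics/T_c.npy')
for n,p,z in [('tall',(163,265),.116),('slim',(148,135),.094),('b1',(341,263),.104),('green',(311,190),.09),('os',(253,191),.09),('ot',(367,117),.112)]: print(n,w(f,p,z))
# refined cap centroids: bright white blobs
for k,pts in [('r',[(409,155),(220,282),(206,137)]),('c',[(163,265),(148,135),(341,263)])]:
    im=cv2.imread(f'pics/w_{k}.png')
    for p in pts: print(k,p,im[p[1],p[0]],im[p[1]+25,p[0]])
E
```

```text
[[0.5439, 0.2628], [0.4797, 0.216], [0.488, 0.1365], [0.5611, 0.1033], [0.6248, 0.1502], [0.6161, 0.2298]] [0.55226325 0.18310089]
1 1.1372774044520677e-06 [0.55226325 0.18310089 1.67455402] [[0.0, -0.0001], [-0.0005, -0.0003], [-0.0005, -0.0003], [-0.0005, 0.0002], [0.0005, 0.0002], [0.001, 0.0003]]
-1 0.038022616180405366 [0.55226325 0.18310089 2.12572195] [[-0.0338, -0.0117], [0.1104, 0.0376], [0.1443, 0.0491], [0.0333, 0.0118], [-0.1104, -0.0376], [-0.1438, -0.0492]]
hub [0.54863113 0.18502907]
b2 [0.49776702 0.41673226] sm [0.47836824 0.21835954] tm [0.61468871 0.22970072]
tall [ 0.59256719 -0.31710502]
slim [ 0.46826539 -0.32840939]
b1 [ 0.59632035 -0.13862975]
green [ 0.52299052 -0.17030274]
os [ 0.52403936 -0.22857554]
ot [ 0.45115212 -0.12804656]
r (409, 155) [198 186 180] [ 99 148 180]
r (220, 282) [198 186 179] [ 98 145 180]
r (206, 137) [199 186 180] [85 84 79]
c (163, 265) [188 176 170] [ 88 133 171]
c (148, 135) [188 177 170] [ 93 142 171]
c (341, 263) [190 177 171] [ 83 127 171]
```

```bash
cat >> h.py <<'E'
def bucket(i):
    a=1.67455+i*np.pi/3;return np.array([.55226,.1831])+.08*np.array([np.cos(a),np.sin(a)]),a+np.pi/2
def best(p,a):   # of the two equivalent jaw angles, the one needing less wrist turn
    q=get_state()['q'];c=[(np.abs(ik(p,down(b))-q).max(),b) for b in (a,a+np.pi) if ik(p,down(b)) is not None];return down(min(c)[1])
def refine(xy,top):
    sleep(.2);f=frame('wrist');p=px(f,[*xy,top]);im=f['img'].astype(int)
    m=((im.min(2)>150)&(im.max(2)-im.min(2)<35)).astype(np.uint8)
    n,_,st,ce=cv2.connectedComponentsWithStats(m);k=min((k for k in range(1,n) if 60<st[k,4]<6000),key=lambda k:np.hypot(*(ce[k]-p)))
    print('pred',p.round(1),'blob',ce[k].round(1),st[k].tolist());return w(f,ce[k],top),f
def pick(xy,top,gz,a,name):
    H=.26;movep([*xy,H],best([*xy,H],a))
    new,f=refine(xy,top);save(f,'p_'+name);print('refined',new.round(4))
    assert np.hypot(*(new-xy))<.012
    move_l([*new,H],.1);move_l([*new,gz+.012],.2);move_l([*new,gz],.06)
    grab(40);s=get_state();print('gap mm',s['finger_gap']*85)
    move_l([*new,.29],.2);print('gap',get_state()['finger_gap']*85,get_state()['contact_force'].round(2),get_state()['clock'])
def lower(i,gz):
    xy,a=bucket(i);movep([*xy,.29],best([*xy,.29],a));sleep(.2)
    f=frame('wrist');save(f,f'b_{i}')
    move_l([*xy,gz+.030+.010],.15);sleep(.2)
    hit=move_l([*xy,gz+.030-.006],.02,until_force=2.0)
    s=get_state();print('hit',hit,'dz vs expected mm',(s['position'][2]-gz-.030)*1e3,s['contact_force'].round(2),s['clock'])
def release(i):
    let_go();xy=get_state()['position'];move_l([xy[0],xy[1],.26],.2);print(get_state()['contact_force'].round(2),get_state()['clock'])
E
python3 - <<'E'
from h import *
pick(np.array([.5926,-.3171]),.116,.087,np.pi/2,'tall')
lower(2,.087)
save(frame('wrist'),'b2low')
E
```

```text
pred [251.3 186. ] blob [247.6 187.8] [228, 170, 40, 37, 1142]
refined [ 0.5943 -0.3204]
gap mm 34.63803487336529
gap 34.05447633732227 [-0.51  0.29 -1.28] 9.85
hit True dz vs expected mm 0.3119748485289342 [-0.01 -0.91  4.79] 13.7917
```

```bash
python3 - <<'E'
import cv2
cv2.imwrite('pics/v1.png',cv2.resize(cv2.hconcat([cv2.imread('pics/b_2.png'),cv2.imread('pics/b2low.png')]),(800,300)))
E
```

```text
(no output)
```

View pics/v1.png

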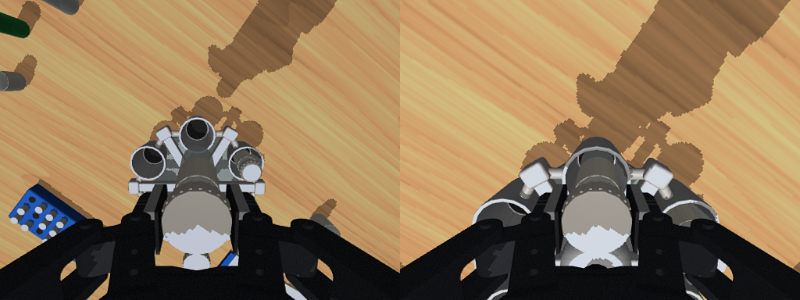

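The held tall tube is going into the empty bucket beside slim_mate (right), and contact came 0.3 mm from the expected floor height. I'm releasing it and fetching the slim tube.

```bash
python3 - <<'E'
from h import *
release(2)
f=frame('wrist');save(f,'after2')
pick(np.array([.4690,-.3310]),.094,.062,np.pi/2,'slim')
lower(4,.062)
save(frame('wrist'),'b4low')
g=frame('scene');save(g,'sc2')
cv2.imwrite('pics/v2.png',cv2.resize(cv2.vconcat([cv2.hconcat([cv2.imread('pics/'+n+'.png') for n in p]) for p in (('after2','p_slim'),('b4low','sc2'))]),(800,600)))
E
```

```text
[ 0.03 -0.42 -1.03] 15.2583
pred [251.2 180. ] blob [251.3 179.2] [240, 168, 24, 23, 428]
refined [ 0.4683 -0.3309]
gap mm 26.164671549058056
gap 26.586171849505188 [-0.15  0.66 -0.51] 20.8167
hit True dz vs expected mm 0.27987609780481815 [ 0.2  -0.14  4.  ] 25.05
```

View pics/v2.png

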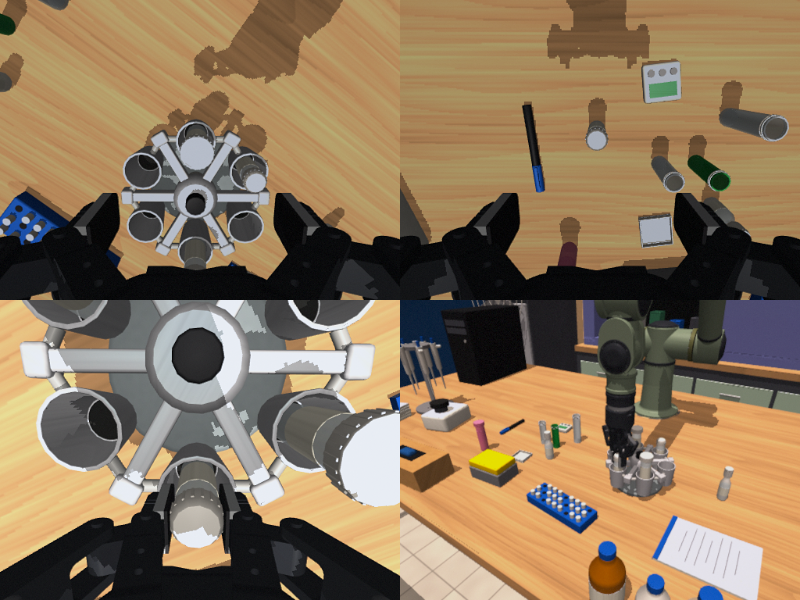

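The tall tube stands in its bucket opposite tall_mate (top left). The slim tube is down in its own bucket, with no contact on tall_mate to its right. Next are the bottles.

```bash
python3 - <<'E'
from h import *
release(4)
pick(np.array([.5963,-.1396]),.104,.069,np.pi/2,'b1')
lower(3,.069)
save(frame('wrist'),'b3low')
f=frame('scene');save(f,'sc3')
cv2.imwrite('pics/v3.png',cv2.resize(cv2.vconcat([cv2.hconcat([cv2.imread('pics/'+n+'.png') for n in p]) for p in (('p_b1','b_3'),('b3low','sc3'))]),(800,600)))
E
```

```text
[ 0.38  0.52 -1.05] 26.75
pred [250.8 182.5] blob [251.5 183.2] [241, 173, 22, 22, 377]
refined [ 0.5969 -0.139 ]
gap mm 20.616834795329254
gap 20.986096234207725 [ 0.23  0.24 -0.17] 31.6333
hit True dz vs expected mm 0.1334183078372797 [-0.46 -0.1   4.34] 35.15
```

View pics/v3.png

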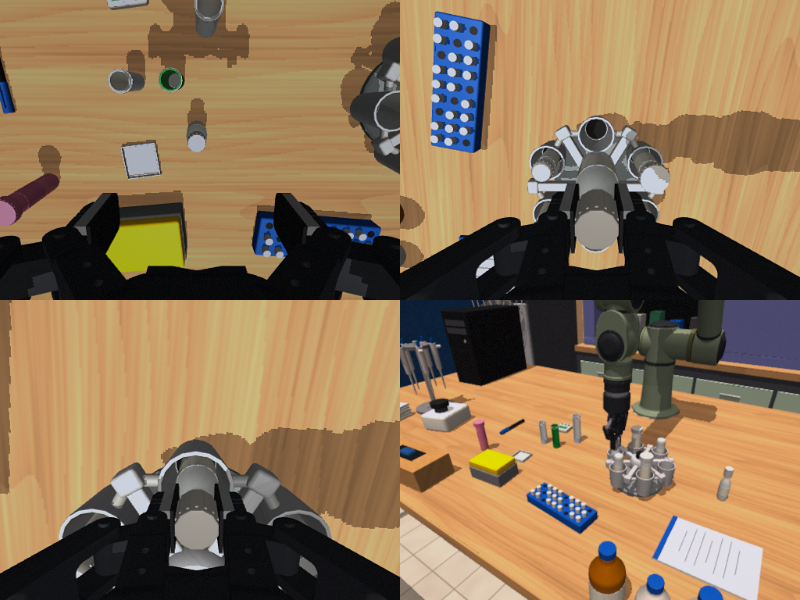

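Bottle one is down between the tall and slim tubes I placed. Releasing, then the last bottle.

```bash
python3 - <<'E'
from h import *
release(3)
pick(np.array([.4978,.4167]),.104,.069,np.pi/2,'b2')
lower(0,.069)
save(frame('wrist'),'b0low')
release(0)
movep([.50,.20,.38],best([.50,.20,.38],np.pi/2));sleep(.3)
save(frame('wrist'),'end_w');print([(np.round(px(frame('wrist'),[*bucket(i)[0],.14]))).tolist() for i in (0,)])
movep([.36,.40,.32],best([.36,.40,.32],np.pi/2));sleep(.3)
a=frame('scene');save(a,'end_s');b=frame('top');save(b,'end_t')
r=lambda n,y0,y1,x0,x1:cv2.resize(cv2.imread(f'pics/{n}.png')[y0:y1,x0:x1],(400,300))
cv2.imwrite('pics/v4.png',cv2.vconcat([cv2.hconcat([r('b0low',0,384,0,512),r('end_w',0,384,0,512)]),cv2.hconcat([r('end_s',110,290,90,330+0),r('end_t',130,280,150,400)])]))
print(get_state()['clock'])
E
```

```text
[ 0.01 -0.44 -0.2 ] 36.85
pred [249.4 182.2] blob [248.3 181.2] [238, 171, 22, 22, 376]
refined [0.4987 0.4177]
gap mm 20.825334458288093
gap 21.044621065891636 [-0.23  0.96 -0.57] 41.825
hit True dz vs expected mm 0.17932849173458998 [0.78 0.47 4.5 ] 45.3
[ 0.33 -0.42 -0.82] 46.95
[[196.0, 128.0]]
50.125
```

View pics/v4.png

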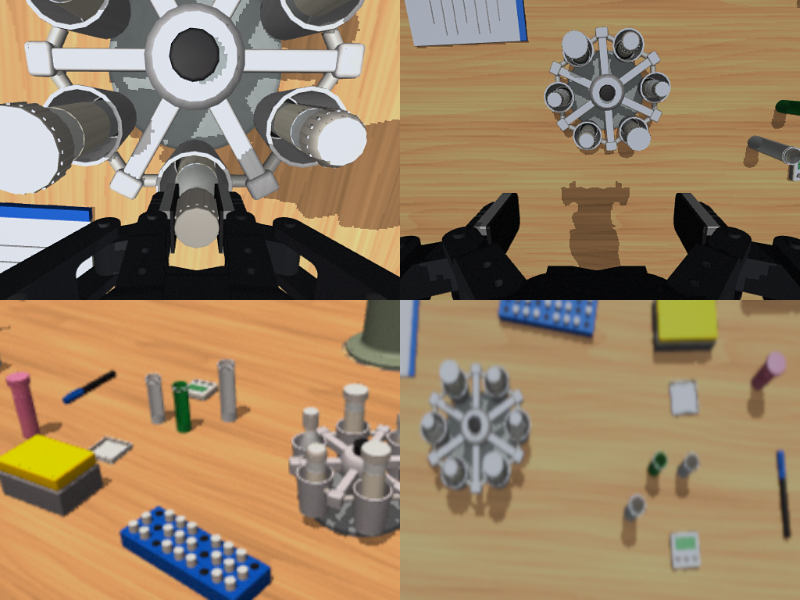

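All six buckets are filled. Tall faces tall (576,45)/(632,135), slim faces slim and the bottles face each other. The open tubes and both look-alikes are still standing, and the arm is clear.

```bash
python3 -c "
from cell import *
sign_off();print(get_state()['clock'])"
```

```text
the job is handed in; nothing more can be done
the job is handed in; nothing more can be done
```

The rotor is loaded and balanced, and I handed the job in at about 50 s of the 115 s allowed. The tall tube, the slim tube and the two bottles each stand opposite their own kind. I lowered each one until it touched the bucket floor, within 0.3 mm of the expected height and with under 5 N on the wrist, and then let go.

The final wrist, scene and top pictures show all six buckets filled. The tubes already in the rotor look undisturbed, and the two open tubes and the green and pink look-alikes are still standing.

The first estimate of the tall tube's position was about 4 mm off, and I corrected it from a closer view before gripping. The top and wrist cameras also differed by a few millimetres, so I placed everything by the wrist camera. No check failed.

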